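# Eject a mortised mallet head from its chopping jig and tray it

### The job

The wooden mallet head sunk in the metal jig has had its eye chopped. Press the jig's ejector lever all the way down so that the head rises, lift the head out, and set it down, without dropping it, in the empty bay of the wooden tray: flat on the bay's floor, eye upward, square like the two finished heads. Leave the finished heads, the tools and the other things on the bench as they are.

Things in the scene. Friction and masses are not known exactly. Their poses are not given: they have to be found in the camera images.
- head_center (a point): Centre (half-way up) of the mallet head to take out: pale beech block 112 mm long (its x), 50 wide (y), 64 high (z), about 0.24 kg, with a 34 x 18 mm eye (long side along x) right through its height. At the start seated in the jig's pocket, its top 2 mm below the jig's top face: no grip until ejected. A half turn about z makes no difference.
- jig: Mortising jig, fixed: base plate 215 x 158 x 12 mm, on it an aluminium nest 170 (x) by 110 mm (y), top face 102 mm above the bench. Origin on the bench under the pocket's centre. Pocket 116 x 54 mm, long side along x (2 mm play each side of the head), open at the top, with ledges 36 mm above the bench on which the head rests. The steel lever comes out of the nest's +y side, at x = 0.
- lever (a joint): Ejector lever, rad: 0 = up, head seated; 0.60 = fully down on a hard stop, the head then lifted 39 mm straight up by a plate in the pocket floor: its top 37 mm proud of the jig, its lower 27 mm still in the pocket. The first 0.04 rad is free play. Stiff pivot: pressing takes 7 to 12 N at the pad; lever and raised head stay where left, but over 7 N down on the head sinks it again.
- lever_pad (a point): Centre of the top face of the flat steel thumb pad at the lever's outer end, where to press; pad 32 mm (jig x) by 40 mm by 10 mm thick. It starts about 0.10 m above the bench and ends about 0.035 m above it, on an arc about lever_pivot; nothing is under it.
- lever_pivot (a point): Pivot axis of the lever (axis along the jig's x), at (0, 75, 50) mm in the jig's frame; the pad's top centre is 0.115 m from it, 0.46 rad above level at joint 0 and 0.14 rad below level at 0.60.
- tray: Plywood tray, fixed, outside 155 mm (x) by 300 mm (y), 28 mm high, floor and walls 7 mm thick; origin under its centre on the bench. Two dividers as high as the walls part it into three equal bays in a row along y, each 141 x 90 mm inside, centres 98 mm apart. Two bays hold a finished head, any one is empty.
- bay_floor (a point): Centre of the floor of the empty bay, 7 mm above the bench; axes as the tray's. The head's long side goes along x.
- done_a_center (a point): Centre of a finished head, same size as the first, standing in its bay (loose).
- done_b_center (a point): Centre of the other finished head, same size, standing in its bay (loose).
- chisel: Chisel with wooden handle, 260 mm long along its x, 29 mm thick, lying on the robot's side of the jig; origin under its middle.
- offcut: Wood offcut 45 x 85 x 22 mm lying beside the jig, past the lever; origin under its centre.
- square: Try square, stock 115 mm long and 16 mm thick with a steel blade 160 mm, lying beyond the jig; origin under the stock's centre.
- blank: Unmortised mallet head blank, 112 x 50 x 64 mm, no eye, standing at the back of the bench; origin under its centre.
- mallet: Rubber mallet with wooden handle, 64 mm high head, at the back left of the bench; origin under its middle.
- bottle: Clear water bottle, 66 mm across, 200 mm high, at the back right; origin under its centre.
- tape: Tape measure in a grey case 66 x 40 x 62 mm, near the robot on the right; origin under its centre.
Not all that is in view belongs to the job. Leave any black or orange look-alike of the part that bears head_center alone.

How it is judged (in metres and radians):
On the way, in this order (a step that is already met when the one before it is completed fails the run):
1. the lever has been pressed down and the head has risen in the pocket (value of joint lever above 0.54 rad and z of head_center in the frame of jig above 0.098 m), for 0.2 s.
2. the head has been lifted clear of the jig in the fingers (z of head_center in the frame of jig above 0.14 m and contact force between the fingers and head above 1 N), for 0.1 s.
At the end, for the whole second after the job is handed in: The head stands at rest and released in the tray's empty bay: its centre within 20 mm (along x) and 24 mm (along y) of the bay's centre, flat on the bay's floor (centre height within 4 mm, eye vertical within 0.08 rad), its long side within 0.2 rad of the tray's x; the lever may stay down (x of head_center in the frame of bay_floor between -0.02 and 0.02 m and y of head_center in the frame of bay_floor between -0.024 and 0.024 m and z of head_center in the frame of bay_floor between 0.028 and 0.036 m and angle between head_center's own z axis and vertical below 0.08 rad and angle between the x axis of head_center and the x axis of tray, either way round below 0.2 rad and linear speed of head below 0.02 m/s); the robot touches nothing.
It fails at once if the head is let fall over the tray from more than 15 mm above the bay's floor (horizontal distance between head_center and bay_floor below 0.12 m and z of head_center in the frame of bay_floor above 0.047 m and contact force between head and anything else below 0.05 N).
It fails at once if a finished head is shifted by more than 20 mm or tipped (distance of any of done_a_center, done_b_center from where it was at the start of the episode above 0.02 m or angle between any of done_a_center, done_b_center's own z axis and vertical above 0.3 rad).
It fails at once if a tool or another thing on the bench is shifted by more than 30 mm (distance of any of chisel, offcut, square, blank, mallet, bottle, tape from where it was at the start of the episode above 0.03 m).
It also fails if it takes over 54 s, if anything falls off the work surface, if the arm or the gripper's body presses on something with over 40 N, if the wrist force passes 120 N, or if a joint passes its speed limit or range.

### The arm

A 6-joint arm with a two-finger parallel gripper is mounted at the origin on the work surface. World frame = base frame: x ahead of the robot, y to its left, z up, the work surface at z = 0. Lengths are in mm, angles in rad, forces in N, time in s.
With the tool pointing down it reaches from about 275 to 750 mm from the base axis. Payload 10.2 kg.
Tool frame: the origin (TCP) lies on the front face of the gripper's body, between the roots of the fingers; the fingertips stand 73 mm ahead of it and the grasp point (between the pads) lies ctrl.grip_depth ahead of it (ctrl.grip_depth is the distance from the TCP to the grasp point, in mm); z points along the fingers, y is the direction in which the jaws open and shut (so a half turn about z gives the same grasp; the last joint's range is limited). The gripper opens to 85 mm and grips with 20 to 120 N. Pads are 22 mm wide; open, the fingers measure 114 mm over their backs; the gripper's body (76 mm by 85 mm) begins 54 mm behind the grasp point. The pads swing forward as they close: fully open they stand 13 mm farther back than shut.
Start: joints at [1.021, 0.313, 1.498, -0, 1.331, -0.223], TCP at [168.545, 497.216, 303.894] pointing down, gripper open.
Joint ranges: [-2.94, 2.94], [-0.97, 2.17], [0.19, 2.56], [-1.23, 4.37], [0.02, 3.11], [-2.88, 2.88]. Speed limits (rad/s): [2.39, 2.39, 3.01, 3.14, 3.14, 3.14].

### API

Orientations are given as a unit quaternion [w, x, y, z].
In Python, from rig import readout, capture, ctrl, nets gives the robot as it stands. The module is installed in compiled form; this text tells all that it offers.
- The arm moves only by the tool apply_moves, never from a script. Its argument "targets" is a list of rows, each a list of 4 numbers: the shift along the tool's x, y, z in cm, then the turn about the tool's z in degrees. A call has 1 to 8 rows; each row shifts and turns the commanded pose from where the row before left it, along the tool's axes as they then stand; what a row does not reach is not made up. A row lasts 1/10 s, in which the tool goes at most 50 mm and 8.59 degrees, less where a joint would pass 70% of its speed; a pose out of reach is approached as far as the arm can. A call with a gripper value outside its range is refused whole. "grip" is the finger opening in cm, from 0 to 8.54, set as the call begins (left out, the last holds). The fingers move at their own pace and stop on an object; "force" is the grip in N (left out, the last holds). Time passes only in rows, so rows that do not move let the fingers close. It gives the time, the measured TCP pose, the force and the opening at its end, in the units of the state.
- readout.sense(): the state, without advancing time (a new reading comes with each control period).
- capture(name): name is "scene" or "top" or "wrist"; returns a dict with "img" (420x560x3 uint8, red, green, blue), "fov_y" (degrees; the focal length in pixels is half the picture's height over the tangent of half this angle, whatever the lens; pixels are square), "cx", "cy" (the principal point, pixels), "D" ([k1, k2, p1, p2, k3] as OpenCV has them; the pictures are not rectified), "eye" and "rotation" of the camera in the world. Camera axes: x right, y down, z forward; pixel columns grow to the right and rows downward; lengths in mm; the calibration is good to about 2 mm. A picture is of the moment at which its call begins. There is no depth.
- ctrl.finish_job(): hands the job in, once; it reports no verdict.
Trained networks look in the newest picture that a camera, given by its name, has taken for a name from the list of things; names that differ only in an ending like _2 or _b are one class to them, and where a whole thing is asked for, a point or a joint stands for the part that bears it (a point fixed in the world has none). Each returns a list of dicts, best first, with "score" (0 to 1); they miss things now and then, are a little off and sometimes report something else, mostly with a low value. They report only what shows in the picture. A call takes as long as a camera call. They do not tell look-alikes from the thing itself.
- nets.boxes_of(camera, target): "location" ([column, row] as shares, 0 to 1, of the picture: columns of its width, rows of its height, amid what is visible of it).
The state is a dict: "time_s": time; "joints": joint angles; "dq": joint speeds; "tau": joint torques, N m; "eef_pos": TCP position; "ee_rot": TCP orientation; "force": force on the tool from outside, world axes, zero at the start; "wrist_torque": the same for the moment, N m; "grip_width": opening from 0.0 (shut) to 1.0 (fully open).
Only numpy, scipy, OpenCV 4.12 (cv2) and the standard library are available. Lean on these libraries where they do the work, as an engineer would, in place of code of your own. Each camera call takes 0.05 s, during which the arm holds its last target.

## Working session

There is one attempt and no reset: what is moved stays moved. The work goes in short steps, Python scripts to look and compute and a tool call to move; the robot and the scene stay as the last step left them, time stands still between calls to the robot, and variables do not carry over. Pictures are saved under pics/ and viewed, and the job is handed in when it is done.

Besides the shell and the picture viewer there is one more tool, called by a JSON object that holds its "api" and its "payload", one argument or row to a line. apply_moves: Moves the arm, as the interface text tells. Its arguments: {"type":"object","properties":{"targets":{"type":"array"},"grip":{"type":"number"},"force":{"type":"number"}},"required":["targets"]}

```bash
mkdir -p pics
cat > h.py <<'E'
import numpy as np, cv2, json
from rig import readout, capture, ctrl, nets
def K(c):
    f=210/np.tan(np.radians(c['fov_y'])/2); return np.array([[f,0,c['cx']],[0,f,c['cy']],[0,0,1.]])
def save(c,n): cv2.imwrite('pics/'+n+'.png',c['img'][:,:,::-1])
def R_(c):
    r=np.array(c['rotation'],float)
    if r.size==4:
        from scipy.spatial.transform import Rotation as R
        return R.from_quat([r[1],r[2],r[3],r[0]]).as_matrix()
    return r.reshape(3,3)
def ray(c,px):
    p=cv2.undistortPoints(np.array([[px]],float),K(c),np.array(c['D'],float))[0,0]
    d=R_(c)@np.array([p[0],p[1],1.]); return np.array(c['eye'],float),d/np.linalg.norm(d)
def onz(c,px,z):
    e,d=ray(c,px); return e+d*(z-e[2])/d[2]
def proj(c,X):
    X=np.atleast_2d(X).astype(float); r=R_(c).T; t=-r@np.array(c['eye'],float)
    return cv2.projectPoints(X,cv2.Rodrigues(r)[0],t,K(c),np.array(c['D'],float))[0][:,0]
def tri(rs):
    A=0;b=0
    for e,d in rs:
        P=np.eye(3)-np.outer(d,d);A=A+P;b=b+P@e
    X=np.linalg.solve(A,b); return X,[float(np.linalg.norm((np.eye(3)-np.outer(d,d))@(X-e))) for e,d in rs]
E
python3 - <<'E'
from h import *
import pickle
print(readout.sense(), ctrl.grip_depth)
C={}
for n in ['scene','top','wrist']:
    c=capture(n);C[n]=c;save(c,n+'0');print(n,{k:v for k,v in c.items() if k!='img'})
    for t in ['head_center','jig','lever','lever_pad','tray','bay_floor','done_a_center']:
        print(t,[(round(d['location'][0]*560),round(d['location'][1]*420),round(d['score'],2)) for d in nets.boxes_of(n,t)])
pickle.dump(C,open('c0.pkl','wb'))
E
```

```text
{'time_s': 0.0, 'joints': array([ 1.02063931e+00,  3.13449416e-01,  1.49845991e+00, -1.24473334e-05,
        1.33097871e+00, -2.23427563e-01]), 'dq': array([ 7.67689165e-04, -4.20425717e-04, -7.39134387e-05, -3.81920554e-04,
       -2.64056212e-04,  5.70944869e-04]), 'tau': array([-1.28571988e-03, -4.12269044e+01, -2.59750521e+01, -2.33872424e-04,
        4.07196087e-03,  3.15050706e-06]), 'eef_pos': array([168.43399598, 497.06885766, 303.32671533]), 'ee_rot': array([-2.38725258e-04,  1.62637551e-01,  9.86685668e-01, -6.02126008e-04]), 'force': array([-0.36066557, -0.1687016 ,  0.78155895]), 'wrist_torque': array([0.00986259, 0.0048592 , 0.06338754]), 'grip_width': 0.9989167776658577} 53.900000000000006
scene {'fov_y': 55.175957816801215, 'cx': 279.2894317768241, 'cy': 201.85927234540995, 'D': array([-0.09506422,  0.        ,  0.        ,  0.        ,  0.        ]), 'eye': array([1007.79617336,  853.98879801,  789.72393343]), 'rotation': array([-0.12840644,  0.25154164,  0.85564001, -0.43372659])}
head_center [(408, 277, 0.92), (293, 209, 0.88), (297, 180, 0.59)]
jig [(299, 238, 0.62
[... 376 characters left out ...]
on': array([-0.02507258,  0.71474231, -0.69869387,  0.01848436])}
head_center [(242, 219, 0.94), (121, 276, 0.81)]
jig [(239, 222, 0.68)]
lever [(189, 218, 0.81), (366, 199, 0.57)]
lever_pad [(186, 219, 0.87)]
tray [(421, 207, 0.85), (367, 197, 0.24)]
bay_floor []
done_a_center [(366, 196, 0.7), (188, 217, 0.54)]
wrist {'fov_y': 65.07201841164024, 'cx': 278.75494467832533, 'cy': 206.40965127057194, 'D': array([0.00486643, 0.        , 0.        , 0.        , 0.        ]), 'eye': array([ 87.85297454, 524.57241603, 372.88594271]), 'rotation': array([0.13561826, 0.80125088, 0.5746095 , 0.09710119])}
head_center []
jig [(102, 414, 0.96)]
lever []
lever_pad []
tray []
bay_floor []
done_a_center []
```

View pics/scene0.png

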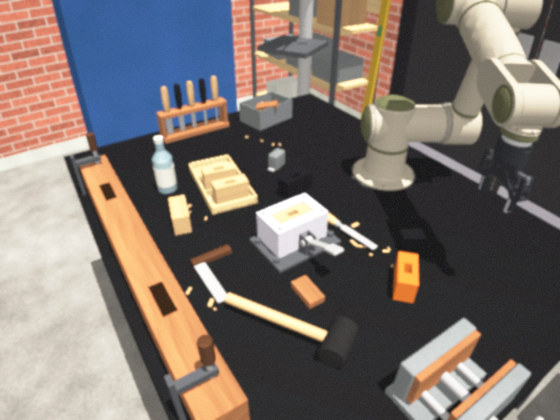

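View pics/top0.png

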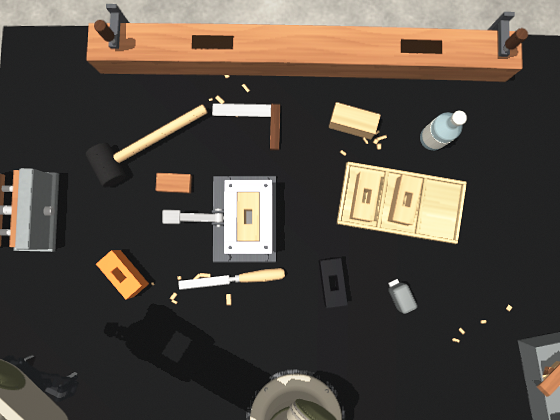

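View pics/wrist0.png

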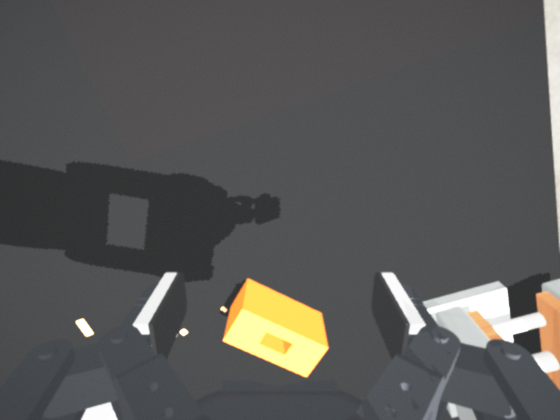

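The scene picture shows the jig at about (292,228) with its lever pad at (325,245). In the top view the jig is near (245,218), the head (248,216), the pad (171,217), and the empty bay is the tray's right one near (441,210). The orange block (122,274) and black block (334,282) are look-alikes. Next I zoom in for corners.

Run:
```python
from h import *
import pickle
C=pickle.load(open('c0.pkl','rb'))
def crop(c,x0,y0,w,h,s,n):
    im=C[c]['img'][y0:y0+h,x0:x0+w,::-1]; cv2.imwrite(f'pics/{n}.png',cv2.resize(im,None,fx=s,fy=s,interpolation=cv2.INTER_CUBIC))
crop('top',150,165,135,105,5.9,'zt_jig');crop('top',330,155,140,95,5.7,'zt_tray')
crop('scene',240,180,110,90,6.5,'zs_jig')
crop('scene',180,145,85,70,8,'zs_tray')
```

```text
(no output)
```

View pics/zt_jig.png

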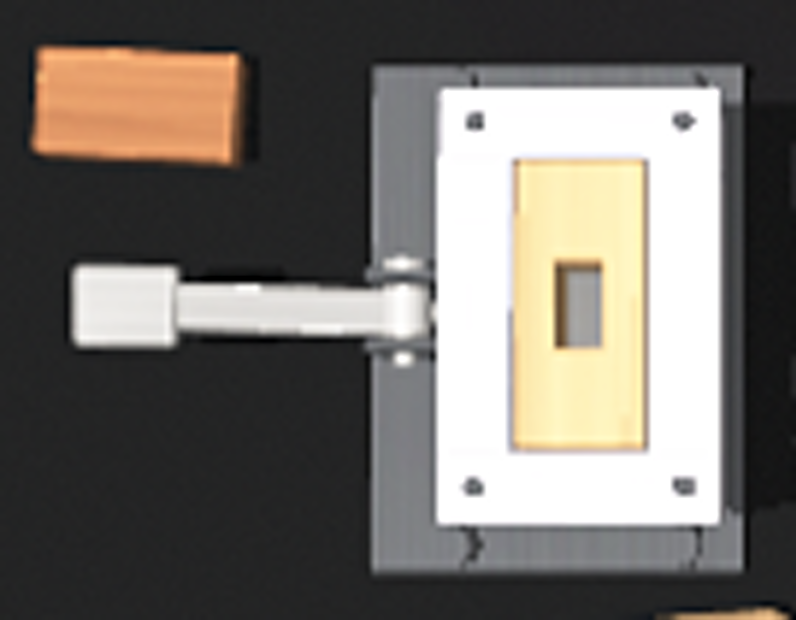

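View pics/zt_tray.png

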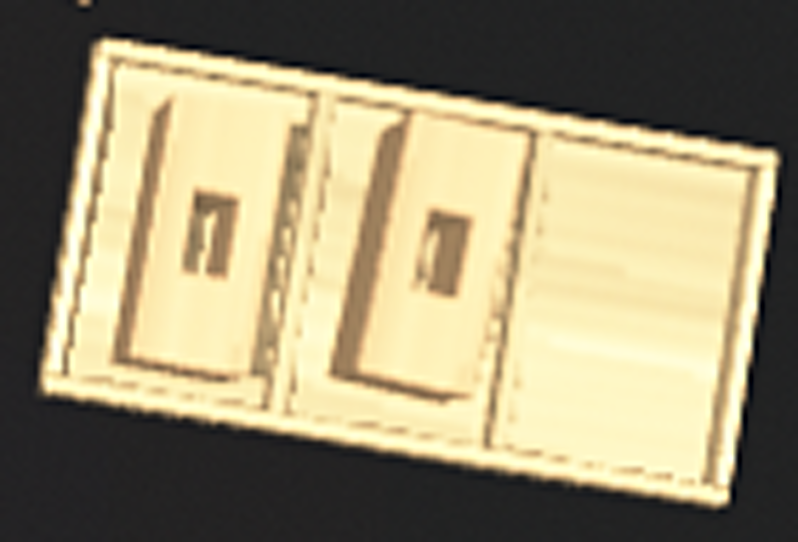

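View pics/zs_jig.png

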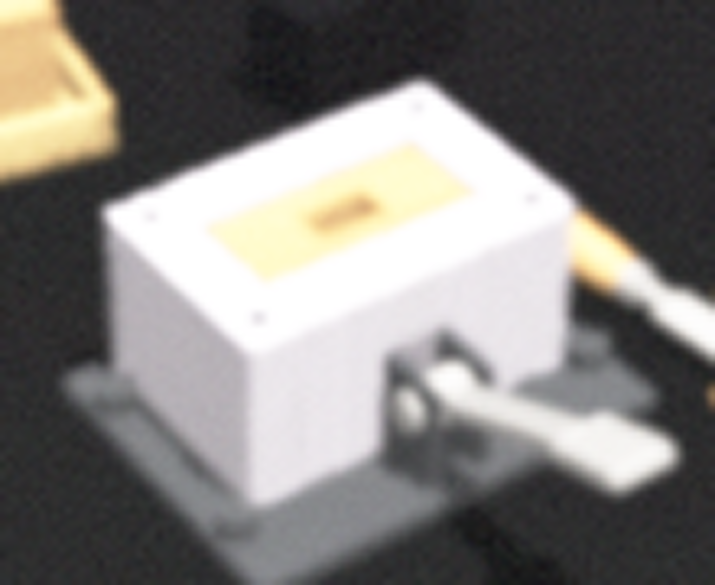

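View pics/zs_tray.png

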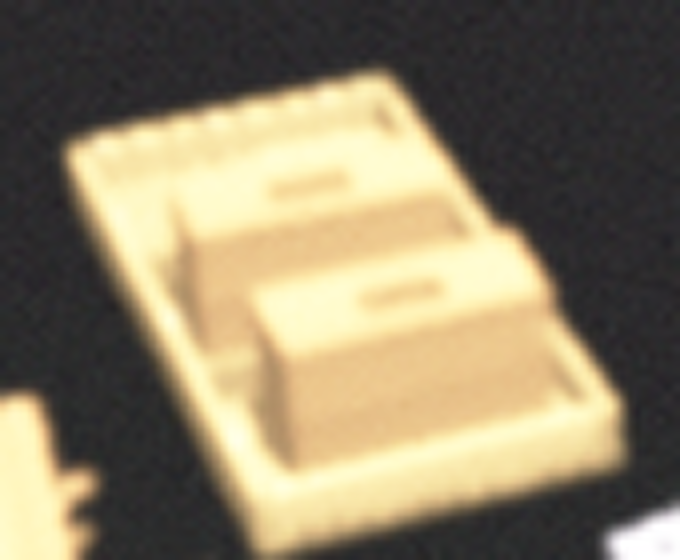

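Run:
```python
from h import *
import pickle
from scipy.optimize import least_squares
C=pickle.load(open('c0.pkl','rb'))
def u(x0,y0,s,p): return np.array([x0+(p[0]+.5)/s-.5,y0+(p[1]+.5)/s-.5])
T=lambda p:u(150,165,5.9,p); S=lambda p:u(240,180,6.5,p)
TT=lambda p:u(330,155,5.7,p); ST=lambda p:u(180,145,8,p)
def fit(obs,x0,fixz=None):
    def res(q):
        c,s=np.cos(q[3]),np.sin(q[3]); r=[]
        for cam,L,px in obs:
            X=[q[0]+c*L[0]-s*L[1],q[1]+s*L[0]+c*L[1],q[2]]
            r.append(proj(C[cam],X)[0]-px)
        return np.concatenate(r)
    o=least_squares(res,x0); print(np.round(o.x,3),np.round(res(o.x).reshape(-1,2),2).tolist()); return o.x
J=[('top',(85,55),T((438,88))),('top',(85,-55),T((721,88))),('top',(-85,-55),T((721,525))),('top',(-85,55),T((437,525)))]
J2=[('scene',(85,55),S((258,352))),('scene',(85,-55),S((105,210))),('scene',(-85,-55),S((423,80))),('scene',(-85,55),S((577,207)))]
print('jig');fit(J+J2,[400,100,102,0]);fit(J,[400,100,102,0])
H=[('top',(56,25),T((514,159))),('top',(56,-25),T((648,159))),('top',(-56,-25),T((648,451))),('top',(-56,25),T((513,450)))]
print('head');fit(H,[400,100,100,0])
Rr=[('top',(77.5,150),TT((98,40))),('top',(77.5,-150),TT((778,153))),('top',(-77.5,-150),TT((726,505))),('top',(-77.5,150),TT((42,392))),
('scene',(-77.5,-150),ST((388,70))),('scene',(77.5,-150),ST((66,150))),('scene',(-77.5,150),ST((622,405)))]
print('tray');fit(Rr,[450,-250,28,-.16]);fit(Rr[:4],[450,-250,28,-.16])
print('pad',tri([ray(C['top'],T((126,306))),ray(C['scene'],S((613,451)))]))
# others
for n,p,z in [('doneA',TT((205,235)),71),('doneB',TT((440,255)),71)]: print(n,onz(C['top'],p,z))
print('eye mm/px')
```

```text
jig
[4.92287e+02 1.21432e+02 1.00880e+02 2.80000e-02] [[-0.1, 0.93], [-0.78, 0.6], [-0.49, -0.05], [-0.08, 0.17], [-1.4, -0.54], [0.06, 0.14], [-0.58, 0.61], [-0.64, -0.49]]
[4.92568e+02 1.19713e+02 1.12347e+02 2.50000e-02] [[0.14, 0.07], [-0.06, -0.11], [0.0, -0.01], [-0.08, 0.05]]
head
[4.91873e+02 1.17599e+02 1.31385e+02 2.40000e-02] [[0.32, -0.1], [-0.26, -0.16], [-0.34, 0.04], [0.28, 0.23]]
tray
[ 5.40519e+02 -2.52277e+02  2.78520e+01 -1.42000e-01] [[-0.19, 0.22], [-0.31, 0.29], [0.01, 0.28], [-0.2, 0.14], [-0.79, 0.66], [-0.03, -0.67], [-0.8, -0.28]]
[ 5.41110e+02 -2.52721e+02  2.77330e+01 -1.42000e-01] [[-0.02, 0.01], [-0.15, 0.05], [0.18, 0.03], [-0.01, -0.09]]
pad (array([488.07138316, 301.24415818,  96.08547496]), [1.629756614839896, 1.6297566148398137])
doneA [ 550.3052557  -155.80080244   71.        ]
doneB [ 544.1824595  -254.19167443   71.        ]
eye mm/px
```

{"api": "apply_moves", "payload": {
  "targets": [
    [0,0,0,-6.7],
    [0,0,0,-6.7],
    [0,0,0,-6.7],
    [-3,-2,0,0],
    [-3,-2,0,0],
    [-3,-2,0,0],
    [-3,-2,0,0],
    [-3,-2,0,0]
  ],
  "grip": 0
}}

```text
time_s: 2.0
eef_pos: [322.0, 399.9, 304.0]
ee_rot: [0.0, -0.012, 1.0, 0.0]
force: [0.7, 0.1, 0.1]
grip_width: -0.0
```

{"api": "apply_moves", "payload": {
  "targets": [
    [-3,-2,0,0],
    [-3,-2,1,0],
    [-3,-2,1,0],
    [-3,-2,2,0],
    [-3,-2,2,0],
    [-1.3,-0.4,2,0],
    [0,0,2,0],
    [0,0,0,0]
  ]
}}

```text
time_s: 2.8
eef_pos: [485.8, 300.2, 201.3]
ee_rot: [-0.002, -0.012, 1.0, -0.001]
force: [-0.5, 0.4, 0.4]
grip_width: 0.005
```

Run:
```python
from h import *
s=readout.sense();print(s['time_s'],s['eef_pos'],s['force'])
for n in ['scene','wrist']:
    c=capture(n);save(c,n+'1')
    if n=='scene':
        cv2.imwrite('pics/scene1z.png',cv2.resize(c['img'][130:280,220:400,::-1],None,fx=4,fy=4))
    print(proj(c,[s['eef_pos'][0],s['eef_pos'][1],s['eef_pos'][2]-73]))
```

```text
2.8 [485.78481787 300.15305572 201.33926424] [-0.49589959  0.43269965  0.4307276 ]
[[334.75370746 238.80961657]]
[[277.74381248 272.73290644]]
```

View pics/scene1z.png

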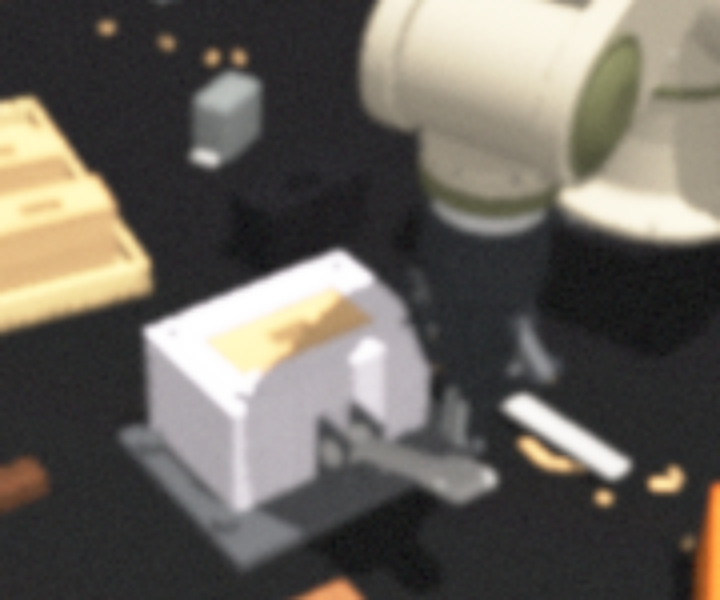

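View pics/wrist1.png

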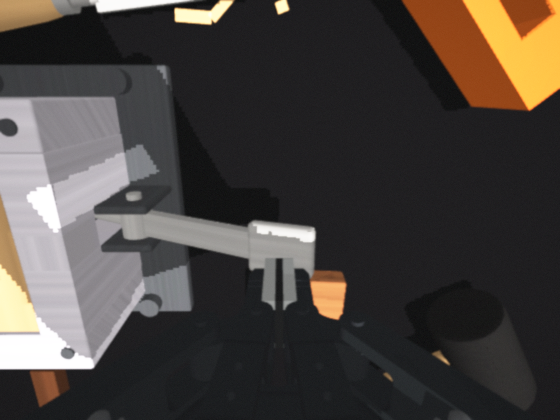

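Run:
```python
from h import *
c=capture('wrist');print(c['eye'])
cx,cy=487.5,298.5
for z in (101,92):
    print(z,proj(c,[[cx+a,cy+b,z+b*.0] for a,b in [(-16,-20),(-16,20),(16,20),(16,-20),(0,0)]]).round().tolist())
c1=capture('scene');print(proj(c1,[cx,cy,101]))
```

```text
[401.1653685  298.9819864  273.42048855]
101 [[239.0, 223.0], [310.0, 224.0], [307.0, 274.0], [240.0, 273.0], [274.0, 249.0]]
92 [[241.0, 217.0], [309.0, 219.0], [306.0, 266.0], [242.0, 265.0], [275.0, 242.0]]
[[332.88979057 246.82904781]]
```

{"api": "apply_moves", "payload": {
  "targets": [
    [-0.2,0.1,1,0],
    [0,0.1,1,0],
    [0,0.1,0.8,0],
    [0,0.1,0.6,0],
    [0,0.1,0.6,0]
  ]
}}

```text
time_s: 3.5
eef_pos: [488.5, 306.7, 164.4]
ee_rot: [0.001, -0.012, 1.0, 0.001]
force: [-0.6, 4.7, 9.8]
grip_width: -0.004
```

{"api": "apply_moves", "payload": {
  "targets": [
    [0,0.1,0.8,0],
    [0,0.1,0.8,0],
    [0,0.1,0.8,0],
    [0,0.1,0.8,0],
    [0,0.1,0.8,0],
    [0,0,0.8,0]
  ]
}}

```text
time_s: 4.1
eef_pos: [488.7, 311.6, 116.6]
ee_rot: [0.001, -0.012, 1.0, 0.001]
force: [-1.3, 2.6, 9.5]
grip_width: 0.003
```

{"api": "apply_moves", "payload": {
  "targets": [
    [0,0,0.4,0],
    [0,0,0.3,0],
    [0,0,0.2,0]
  ]
}}

```text
time_s: 4.4
eef_pos: [488.9, 311.2, 108.1]
ee_rot: [0.001, -0.012, 1.0, 0.0]
force: [-4.2, -3.5, 25.8]
grip_width: 0.0
```

{"api": "apply_moves", "payload": {
  "targets": [
    [0,0,0.1,0],
    [0,0,0.1,0],
    [0,0,0,0],
    [0,0,0,0]
  ]
}}

```text
time_s: 4.8
eef_pos: [489.0, 311.2, 108.0]
ee_rot: [0.002, -0.012, 1.0, 0.0]
force: [-7.0, -4.7, 29.0]
grip_width: -0.003
```

Run:
```python
from h import *
c=capture('scene');save(c,'scene2');cv2.imwrite('pics/scene2z.png',cv2.resize(c['img'][150:280,220:380,::-1],None,fx=4,fy=4))
```

```text
(no output)
```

View pics/scene2z.png

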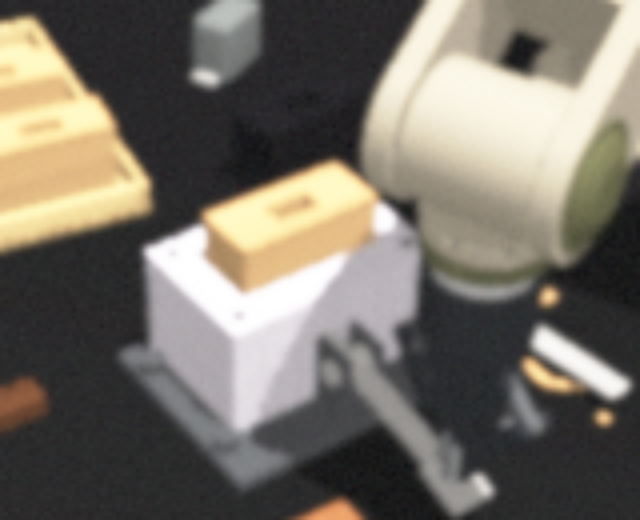

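The picture shows the head raised in the pocket. The fingertips were held at 108 mm while the force rose to 29 N, so the lever is on its stop. Next I retract, open the gripper and move over the head.

{"api": "apply_moves", "payload": {
  "targets": [
    [0,0,-1,0],
    [0,0,-3,0],
    [0,0,-4,0],
    [0,0,-4,0],
    [0,-2,-3,0],
    [0,-3,0,0],
    [0,-3,0,0],
    [0,-3,0,0]
  ]
}}

```text
time_s: 5.65
eef_pos: [490.5, 199.9, 254.6]
ee_rot: [-0.0, -0.012, 1.0, -0.0]
force: [0.3, 0.4, -0.1]
grip_width: 0.0
```

{"api": "apply_moves", "payload": {
  "targets": [
    [0,-3,0,0],
    [0,-3,0,0],
    [0,-2,0,0],
    [0,0,0,0],
    [0,0,0,0]
  ],
  "grip": 8.5
}}

```text
time_s: 6.15
eef_pos: [492.7, 121.1, 254.7]
ee_rot: [-0.0, -0.012, 1.0, 0.0]
force: [-0.0, 0.7, 0.0]
grip_width: 0.85
```

Run:
```python
from h import *
import pickle
C={}
s=readout.sense();print(s['time_s'],s['eef_pos'],s['grip_width'],s['ee_rot'])
for n in ['scene','wrist','top']:
    c=capture(n);save(c,n+'3');C[n]=c
    print(n,[(round(d['location'][0]*560),round(d['location'][1]*420),round(d['score'],2)) for d in nets.boxes_of(n,'head_center')])
pickle.dump(C,open('c3.pkl','wb'))
cv2.imwrite('pics/scene3z.png',cv2.resize(C['scene']['img'][150:280,220:380,::-1],None,fx=4,fy=4,interpolation=cv2.INTER_CUBIC))
c=C['wrist'];im=c['img'][:,:,::-1].copy()
P=[[492.3+a-.027*b,120.8+b+.027*a,z] for z in (139,) for a,b in [(-56,-25),(-56,25),(56,25),(56,-25)]]
print(proj(c,P).round().tolist())
cv2.polylines(im,[proj(c,P).astype(np.int32)],True,(0,0,255));cv2.imwrite('pics/wrist3o.png',im)
```

```text
6.15 [492.66107747 121.13256929 254.6583569 ] 0.8503511765326855 [-1.80991786e-04 -1.17154388e-02  9.99931348e-01  1.25870185e-04]
scene [(407, 276, 0.93), (293, 204, 0.91), (292, 184, 0.8), (211, 192, 0.27)]
wrist [(41, 41, 0.96), (281, 225, 0.57)]
top [(120, 273, 0.55)]
[[232.0, 147.0], [321.0, 146.0], [315.0, 314.0], [240.0, 314.0]]
```

View pics/scene3z.png

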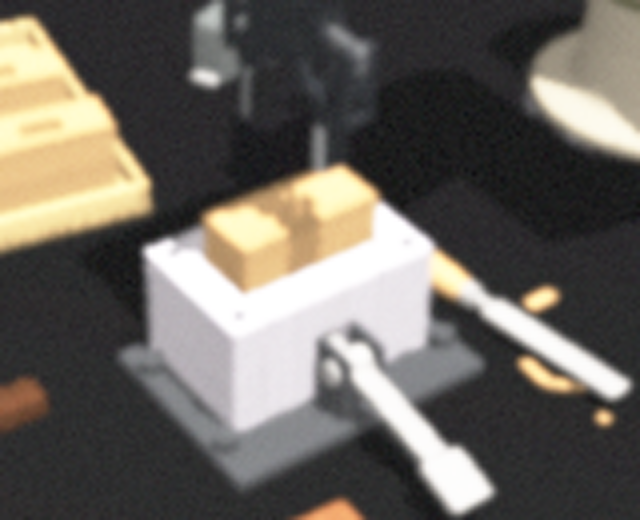

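View pics/wrist3o.png

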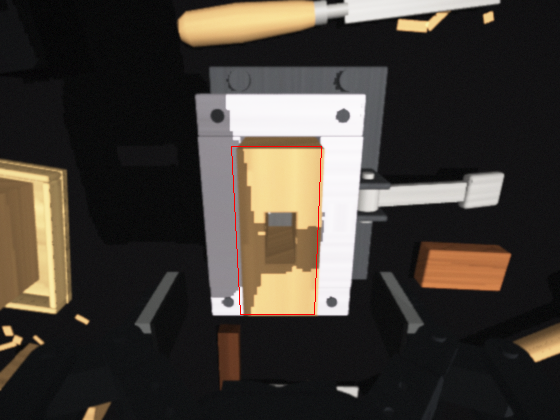

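The raised head's top face in the wrist view, about (233,147) to (322,314), matches the predicted outline at z = 139 mm. The fingers straddle it at columns 160 and 400. Descending.

{"api": "apply_moves", "payload": {
  "targets": [
    [0,0.1,2,0],
    [0,0,2,0],
    [0,0,1.6,0],
    [0,0,1.0,0],
    [0,0,0.8,0],
    [0,0,0,0]
  ]
}}

```text
time_s: 7.05
eef_pos: [492.5, 122.0, 180.3]
ee_rot: [-0.001, -0.012, 1.0, -0.0]
force: [0.0, 0.3, 1.1]
grip_width: 0.994
```

{"api": "apply_moves", "payload": {
  "targets": [
    [0,0,0,0],
    [0,0,0,0],
    [0,0,0,0],
    [0,0,0,0],
    [0,0,0,0],
    [0,0,0,0]
  ],
  "grip": 3.5,
  "force": 45
}}

```text
time_s: 7.65
eef_pos: [492.9, 122.0, 181.5]
ee_rot: [0.001, -0.012, 1.0, 0.0]
force: [-0.1, 0.7, 5.6]
grip_width: 0.579
```

{"api": "apply_moves", "payload": {
  "targets": [
    [0,0,-0.5,0],
    [0,0,-1,0],
    [0,0,-1.5,0],
    [0,0,-2,0],
    [0,0,-3,0],
    [0,0,-3,0],
    [0,0,0,0]
  ]
}}

```text
time_s: 8.35
eef_pos: [493.5, 121.9, 295.0]
ee_rot: [0.004, -0.012, 1.0, -0.0]
force: [0.5, 0.2, -2.6]
grip_width: 0.577
```

Run:
```python
from h import *
import pickle
s=readout.sense();print(s['time_s'],s['eef_pos'],s['grip_width'],s['ee_rot'],s['force'])
C={}
for n in ['scene','wrist']:
    c=capture(n);save(c,n+'4');C[n]=c
pickle.dump((s,C),open('c4.pkl','wb'))
cv2.imwrite('pics/scene4z.png',cv2.resize(C['scene']['img'][100:280,200:400,::-1],None,fx=4,fy=4,interpolation=cv2.INTER_CUBIC)[:600])
```

```text
8.35 [493.52157942 121.91889617 295.0023382 ] 0.5768065048139177 [ 3.59964949e-03 -1.20672078e-02  9.99920709e-01 -4.05504171e-05] [ 0.50564421  0.17010043 -2.58152706]
```

View pics/scene4z.png

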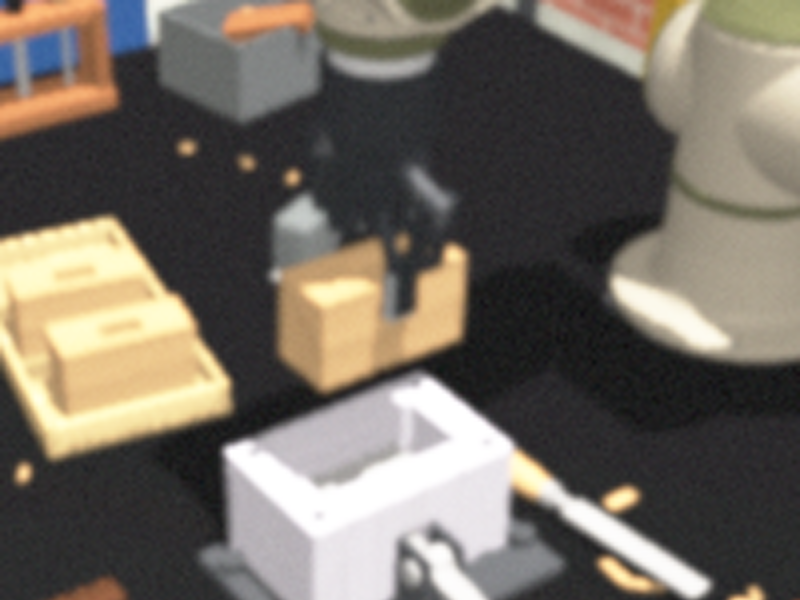

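View pics/wrist4.png

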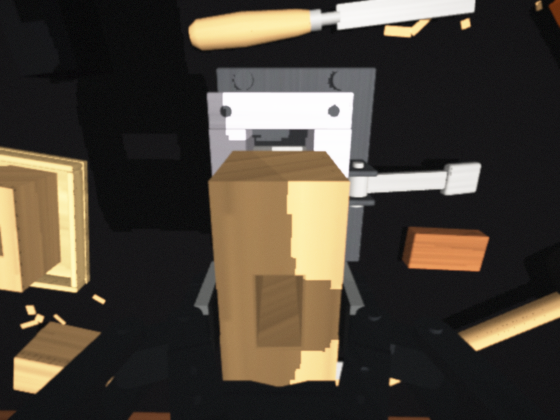

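Run:
```python
from h import *
import pickle
from scipy.optimize import least_squares
from scipy.spatial.transform import Rotation as R
s,C=pickle.load(open('c4.pkl','rb'));c=C['wrist']
L=np.array([(-56,-25,32),(-56,25,32),(56,25,32),(56,-25,32),(-56,-25,-32),(-56,25,-32)],float)
px=np.array([(212,183),(348,181),(341,380),(221,382),(233,153),(330,153)],float)
f=lambda q:(proj(c,R.from_euler('xyz',q[3:]).apply(L)+q[:3])-px).ravel()
o=least_squares(f,[493,122,220,0,0,.027]);print(o.x.round(3),f(o.x).reshape(-1,2).round(1).tolist())
print(o.x[:3]-s['eef_pos'])
```

```text
[4.95875e+02 1.23264e+02 2.00420e+02 1.00000e-02 5.10000e-02 3.10000e-02] [[5.0, -0.7], [-4.6, 0.8], [-11.9, 6.1], [12.6, 3.8], [4.4, -5.3], [-5.7, -5.7]]
[  2.35373441   1.34461396 -94.58225585]
```

Run:
```python
from h import *
import pickle
from scipy.optimize import least_squares
from scipy.spatial.transform import Rotation as R
s,C=pickle.load(open('c4.pkl','rb'));c=C['wrist'];c2=C['scene']
L=np.array([(-56,-25,32),(-56,25,32),(-56,-25,-32),(-56,25,-32),(-17,-9,32),(-17,9,32),(17,-9,32),(17,9,32)],float)
px=np.array([(212,183),(348,181),(233,153),(330,153),(257,275),(302,275),(258,346),(302,346)],float)
# scene crop x4 at (200,100): (bottom corners, front-left top)
L2=np.array([(56,25,-32),(56,-25,-32),(-56,25,-32),(56,25,32),(56,-25,32)],float)
p2=np.array([(322,390),(280,352),(464,335),(325,300),(278,278)],float)/4+[200,100]
f=lambda q:np.concatenate([(proj(c,R.from_euler('xyz',q[3:]).apply(L)+q[:3])-px).ravel(),(proj(c2,R.from_euler('xyz',q[3:]).apply(L2)+q[:3])-p2).ravel()])
for a in (1,):
 o=least_squares(f,[493,122,220,0,0,.027],loss='soft_l1');print(o.x.round(3),f(o.x).reshape(-1,2).round(1).tolist())
 print(o.x[:3]-s['eef_pos'])
```

```text
[ 4.94785e+02  1.23231e+02  2.15156e+02  2.40000e-02 -2.20000e-02
  3.10000e-02] [[-1.8, -2.5], [0.6, -0.6], [3.2, -0.1], [-2.3, -0.3], [0.1, 0.9], [0.3, 1.2], [1.2, -0.2], [-1.0, 0.3], [-0.3, 1.4], [-0.6, 2.2], [-1.8, 2.2], [-0.9, 2.5], [-0.2, -0.3]]
[  1.26349495   1.31169581 -79.84663592]
```

{"api": "apply_moves", "payload": {
  "targets": [
    [0,-1,0,0],
    [-0.1,-2,0,0],
    [-0.1,-3,0,0],
    [-0.1,-3,0,0],
    [-0.2,-3,0,0],
    [-0.2,-3,0,0],
    [-0.2,-3,0,0],
    [-0.2,-3,0,0]
  ]
}}

```text
time_s: 9.25
eef_pos: [508.1, -89.6, 289.6]
ee_rot: [-0.001, -0.012, 1.0, 0.0]
force: [-0.4, 0.5, -2.8]
grip_width: 0.576
```

{"api": "apply_moves", "payload": {
  "targets": [
    [-0.1,-3,0,0],
    [-0.1,-3,0,0],
    [-0.2,-3,0,0],
    [-0.2,-3,0,0],
    [-0.2,-3,0,0],
    [-0.1,-3,0,0],
    [-0.1,-3,0,0],
    [-0.1,-3,0,0]
  ]
}}

```text
time_s: 10.05
eef_pos: [524.7, -329.2, 289.2]
ee_rot: [-0.001, -0.012, 1.0, 0.001]
force: [0.3, 0.3, -2.0]
grip_width: 0.575
```

{"api": "apply_moves", "payload": {
  "targets": [
    [0,-1.5,0,0],
    [0,-0.8,0,0],
    [0,0,0,2],
    [0,0,0,3],
    [0,0,0,3],
    [0,0,0,1.8],
    [0,0,0,0]
  ]
}}

```text
time_s: 10.75
eef_pos: [525.7, -350.2, 290.1]
ee_rot: [-0.001, 0.073, 0.997, 0.001]
force: [0.2, 1.2, -2.5]
grip_width: 0.574
```

Run:
```python
from h import *
import pickle
from scipy.spatial.transform import Rotation as R
s=readout.sense();print(s['time_s'],s['eef_pos'],s['grip_width'],s['ee_rot'],s['force'])
C={}
for n in ['scene','wrist','top']:
    c=capture(n);save(c,n+'5');C[n]=c
pickle.dump((s,C),open('c5.pkl','wb'))
c=C['wrist'];im=c['img'][:,:,::-1].copy()
q=-.142;Rz=R.from_euler('z',q)
P=Rz.apply([[a,b,28] for a,b in [(-70.5,-143),(-70.5,-53),(70.5,-53),(70.5,-143)]])+[540.8,-252.5,0]
cv2.polylines(im,[proj(c,P).astype(np.int32)],True,(0,0,255));cv2.imwrite('pics/wrist5o.png',im)
cv2.imwrite('pics/scene5z.png',cv2.resize(C['scene']['img'][100:250,130:330,::-1],None,fx=4,fy=4,interpolation=cv2.INTER_CUBIC)[:600])
```

```text
10.75 [ 525.73050414 -350.15440293  290.10354789] 0.5743473619418081 [-6.51607879e-04  7.33764446e-02  9.97303960e-01  5.32339348e-04] [ 0.16943308  1.19649045 -2.45648195]
```

View pics/wrist5o.png

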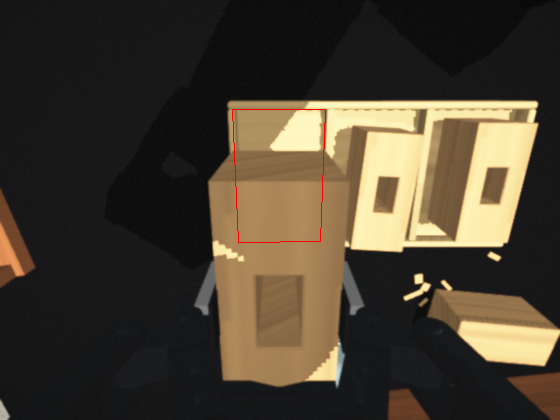

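View pics/scene5z.png

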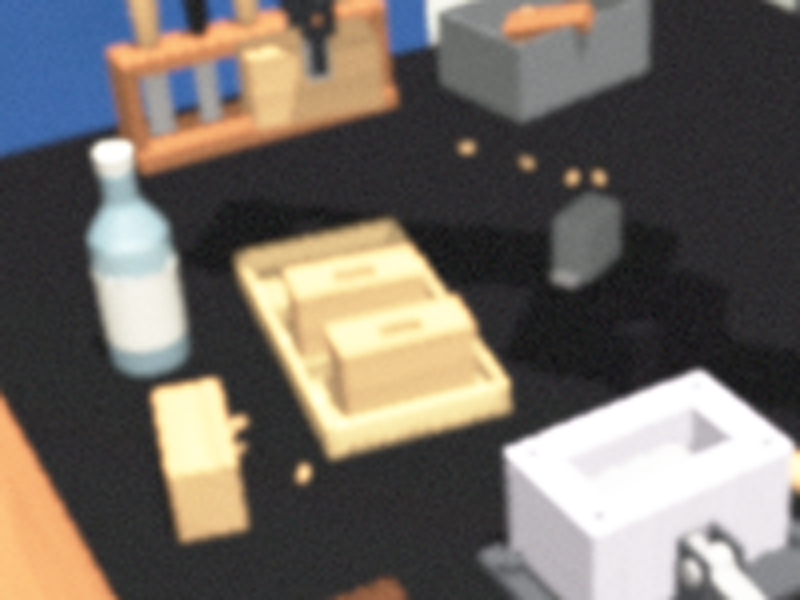

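The held head (top face near columns 212–348) is square with and centred over the empty bay (outline columns 233–325). It clears the neighbouring finished head. Lowering.

{"api": "apply_moves", "payload": {
  "targets": [
    [0,0,1,0],
    [0,0,3,0],
    [0,0,3,0],
    [0,0,3,0],
    [0,0,3,0],
    [0,0,2,0],
    [0,0,1,0],
    [0,0,0,0]
  ]
}}

```text
time_s: 11.7
eef_pos: [525.6, -350.1, 129.4]
ee_rot: [-0.001, 0.073, 0.997, 0.001]
force: [0.9, -0.3, -2.8]
grip_width: 0.577
```

Run:
```python
from h import *
s=readout.sense();print(s['time_s'],s['eef_pos'],s['force'])
c=capture('scene');save(c,'scene6')
cv2.imwrite('pics/scene6z.png',cv2.resize(c['img'][125:225,170:280,::-1],None,fx=6,fy=6,interpolation=cv2.INTER_CUBIC)[:600])
c=capture('wrist');save(c,'wrist6')
```

```text
11.7 [ 525.57827941 -350.07454335  129.41397881] [ 0.85983606 -0.29651179 -2.75870881]
```

View pics/scene6z.png

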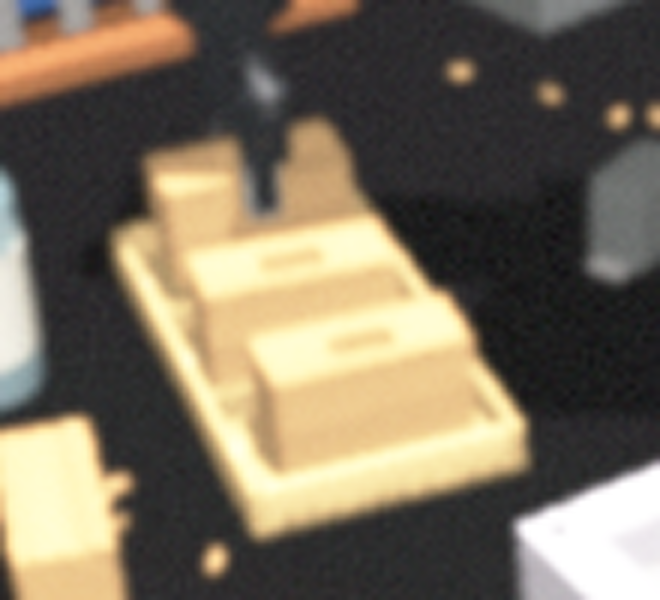

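View pics/wrist6.png

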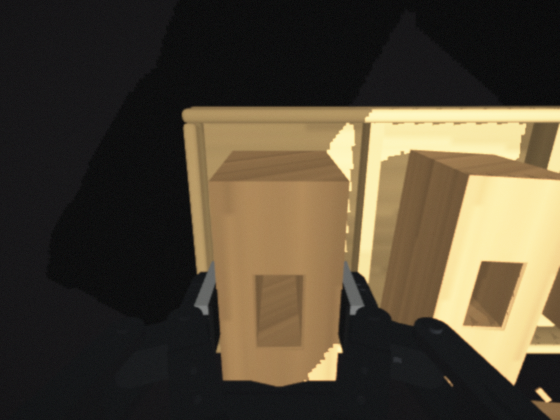

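The head is inside the bay walls (about columns 200 and 358), with gaps on both sides. I lower it in small steps until it touches.

{"api": "apply_moves", "payload": {
  "targets": [
    [0,0,0.4,0],
    [0,0,0.3,0],
    [0,0,0.2,0],
    [0,0,0,0]
  ]
}}

```text
time_s: 12.2
eef_pos: [526.0, -350.4, 121.7]
ee_rot: [-0.0, 0.073, 0.997, 0.0]
force: [-0.6, 0.3, -2.9]
grip_width: 0.578
```

{"api": "apply_moves", "payload": {
  "targets": [
    [0,0,0.15,0],
    [0,0,0.15,0],
    [0,0,0,0]
  ]
}}

```text
time_s: 12.5
eef_pos: [525.9, -350.4, 118.7]
ee_rot: [-0.0, 0.073, 0.997, 0.0]
force: [0.6, 0.0, -2.5]
grip_width: 0.577
```

{"api": "apply_moves", "payload": {
  "targets": [
    [0,0,0.15,0],
    [0,0,0.15,0],
    [0,0,0,0]
  ]
}}

```text
time_s: 12.8
eef_pos: [525.9, -350.4, 115.6]
ee_rot: [-0.0, 0.073, 0.997, 0.0]
force: [0.5, 0.4, -3.4]
grip_width: 0.577
```

{"api": "apply_moves", "payload": {
  "targets": [
    [0,0,0.1,0],
    [0,0,0.1,0],
    [0,0,0,0]
  ]
}}

```text
time_s: 13.1
eef_pos: [526.0, -350.5, 113.9]
ee_rot: [0.0, 0.073, 0.997, -0.0]
force: [0.2, -0.7, -2.9]
grip_width: 0.579
```

{"api": "apply_moves", "payload": {
  "targets": [
    [0,0,0.1,0],
    [0,0,0.1,0],
    [0,0,0,0]
  ]
}}

```text
time_s: 13.4
eef_pos: [526.0, -350.4, 113.8]
ee_rot: [0.0, 0.073, 0.997, -0.0]
force: [-6.5, 3.9, 12.6]
grip_width: 0.581
```

Contact: z holds at 113.8 mm and the force turned upward, which matches the head resting on the bay floor. I ease the load off slightly, then release.

{"api": "apply_moves", "payload": {
  "targets": [
    [0,0,-0.1,0],
    [0,0,0,0]
  ]
}}

```text
time_s: 13.6
eef_pos: [526.1, -350.5, 113.8]
ee_rot: [0.0, 0.073, 0.997, -0.0]
force: [-3.8, 2.5, 7.3]
grip_width: 0.58
```

{"api": "apply_moves", "payload": {
  "targets": [
    [0,0,0,0],
    [0,0,0,0],
    [0,0,0,0],
    [0,0,0,0]
  ],
  "grip": 6.3
}}

```text
time_s: 14.0
eef_pos: [526.0, -350.5, 112.8]
ee_rot: [0.0, 0.073, 0.997, -0.0]
force: [-0.0, 0.1, -0.5]
grip_width: 0.74
```

{"api": "apply_moves", "payload": {
  "targets": [
    [0,0,-0.5,0],
    [0,0,-1,0],
    [0,0,-2,0],
    [0,0,-3,0],
    [0,0,-4,0],
    [0,0,-4,0],
    [0,0,0,0]
  ]
}}

```text
time_s: 14.7
eef_pos: [527.0, -351.3, 265.1]
ee_rot: [0.004, 0.073, 0.997, -0.004]
force: [0.4, 0.4, 0.0]
grip_width: 0.735
```

Run:
```python
from h import *
import pickle
s=readout.sense();print(s['time_s'],s['eef_pos'],s['force'],s['grip_width'])
C={}
for n in ['scene','wrist','top']:
    c=capture(n);save(c,n+'7');C[n]=c
c=C['scene'];cv2.imwrite('pics/scene7z.png',cv2.resize(c['img'][125:225,170:280,::-1],None,fx=6,fy=6,interpolation=cv2.INTER_CUBIC)[:600])
pickle.dump((s,C),open('c7.pkl','wb'))
```

```text
14.7 [ 527.03740418 -351.29764748  265.05872668] [0.36915408 0.41996145 0.00129222] 0.7348193046661405
```

View pics/scene7z.png

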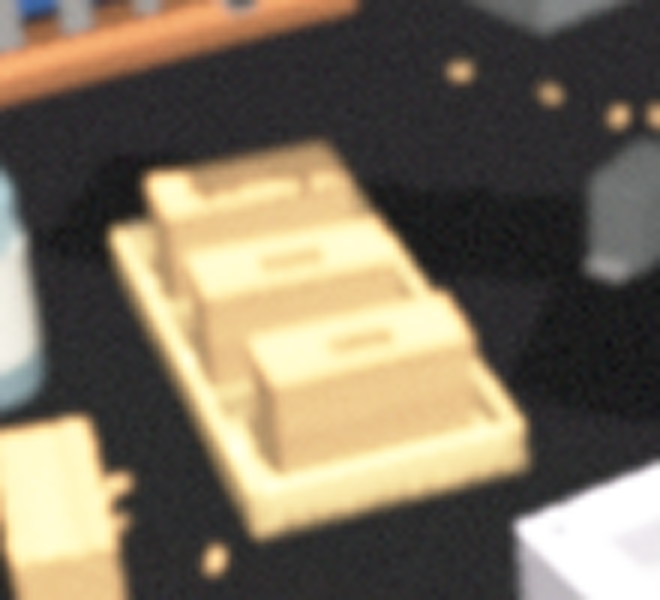

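View pics/wrist7.png

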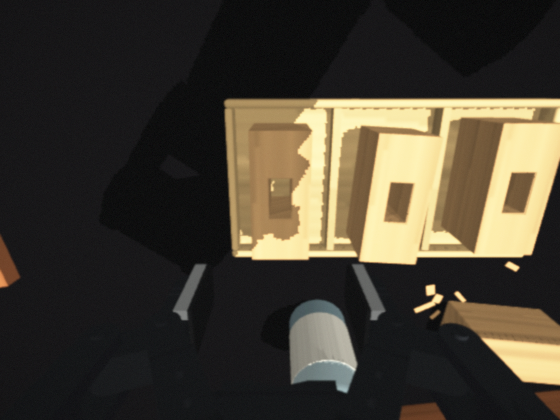

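The head stands upright, square and centred in the bay: top face roughly (250,132) to (309,259) in the wrist view, neighbours undisturbed. A numeric check before handing in.

Run:
```python
from h import *
import pickle
from scipy.spatial.transform import Rotation as R
s,C=pickle.load(open('c7.pkl','rb'));c=C['wrist']
P=np.array([onz(c,p,71) for p in [(250,133),(309,133),(309,258),(251,260)]])
print(P.round(1).tolist(),'centre err local',R.from_euler('z',.142).apply(P.mean(0)-[526.9,-349.5,0]).round(1))
C0=pickle.load(open('c0.pkl','rb'))
a=cv2.absdiff(C0['scene']['img'],C['scene']['img']).max(2);print('scene diff px in bay heads area',int((a[185:215,200:260]>60).sum()))
print(nets.boxes_of('scene','head_center')[:3])
ctrl.finish_job();print(readout.sense()['time_s'])
```

```text
[[469.7, -365.6, 71.0], [476.3, -320.5, 71.0], [584.2, -333.1, 71.0], [578.8, -384.1, 71.0]] centre err local [ 0.5 -1.3 71. ]
scene diff px in bay heads area 0
[{'location': [0.7246, 0.6602], 'score': 0.94}, {'location': [0.3786, 0.3774], 'score': 0.7}, {'location': [0.5277, 0.4333], 'score': 0.62}]
the job is handed in; nothing more can be done
the job is handed in; nothing more can be done
```

The mallet head is now in the empty bay of the tray and released, and I handed the job in at about 15 s of robot time; no verdict was reported.

- **Ejecting:** I pressed the lever pad with the closed fingers until it stopped moving (fingertips about 35 mm above the bench, force rising to 29 N). The scene picture then showed the head raised in the pocket.
- **Moving:** I gripped the head at about 50 mm opening with 45 N and lifted it clear. I then carried it over the tray and lowered it in small steps until it touched the floor.
- **Releasing:** I opened the gripper only after contact and retracted straight up about 150 mm, where the fingers touch nothing.

**Last checks:**
- In the wrist picture the head's centre is about 0.5 mm (tray x) and 1.3 mm (tray y) from the bay centre.
- It looks upright and square like the other two. The contact height fits a head flat on the bay floor.
- The area of the scene picture around the finished heads showed no change from the start.

**Disagreements and gaps:**
- The picture fit taken after lifting put the head about 5 mm lower in the grip than the touchdown showed. I relied on the touchdown.
- I did not measure the tools and other objects again. My pictures showed no contact with them.

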